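Clear the catch tray, then hold the ball chute's sprung gate at half lift

ROBOT

A 6-joint arm with a two-finger parallel gripper is mounted at the origin on a cart in front of the work surface, level with it; the furniture and walls round the work are solid. World frame = base frame: x ahead of the robot, y to its left, z up, the work surface at z = 0. Lengths are in m, angles in rad, forces in N, time in s.
With the tool pointing down it reaches from about 0.35 to 0.775 m from the base axis. Payload 5.5 kg.
Tool frame: the origin (TCP) lies between the finger pads; the fingertips stand 17 mm ahead of it and the grasp point (between the pads) lies 2 mm behind it (env.finger_overhang is the distance from the TCP to the fingertips, in m); z points along the fingers, y is the line along which they close (so a half turn about z gives the same grasp; the last joint's range is limited). The gripper opens to 85 mm and grips with 20 to 120 N. Pads are 22 mm wide; open, the fingers measure 114 mm over their backs; the gripper's body (76 mm by 85 mm) begins 54 mm behind the grasp point. The pads swing forward as they close: fully open they stand 13 mm farther back than shut.
Start: joints at [-1.403, 0.313, 0.046, 1.304, 0, 1.431], TCP at [0.174, -0.548, 0.248] pointing down, gripper open.
Joint ranges: [-2.76, 2.76], [-0.86, 1.69], [-1.03, 1.26], [-2.2, 2.34], [-1.47, 1.5], [-3.14, 3.14]. Speed limits (rad/s): [2.57, 2.57, 3.14, 3.14, 3.14, 3.14].

INTERFACE

Orientations are given as a unit quaternion [w, x, y, z].
In Python, from workcell import env gives the robot as it stands. The module is installed in compiled form; this text tells all that it offers.
- The arm moves only by the shell command python3 -m pendant 'ROWS' [FORCE]. ROWS is JSON, a list of rows, each a list of 5 numbers: the gripper's target within -1 to 1 (fully open at 1, half-way at 0, shut at -1), then the shift along the tool's x, y, z in m, then the turn about the tool's z in rad. A call has 1 to 8 rows; each row shifts and turns the commanded pose from where the row before left it, along the tool's axes as they then stand; what a row does not reach is not made up. A row lasts 1/8 s, in which the tool goes at most 62.5 mm and 10.7 degrees, less where a joint would pass 70% of its speed; a pose out of reach is approached as far as the arm can. A call with a gripper value outside its range is refused whole. The fingers move at their own pace and stop on an object; FORCE is the grip in N (left out, the last holds). Time passes only in rows, so rows that do not move let the fingers close. It gives the time, the measured TCP pose, the force, the opening and the grip force at its end, in the units of the state.
- env.get_state(): the state, without advancing time (a new reading comes with each control period).
- env.read_camera(name): name is "scene" or "side" or "wrist"; returns the picture (480x640x3 uint8, red, green, blue); there is no depth.
- env.calibration(name): a dict with "K" (3x3 intrinsics, pixels), "T" (4x4, takes a point from camera to world coordinates); the wrist camera has in their place "tool_from_camera" (4x4, takes a point from camera to tool coordinates, whose origin is the TCP and whose axes are the flange's). Camera axes: x right, y down, z forward; pixel columns grow to the right and rows downward; lengths in m; the calibration is good to about 2 mm. A picture is of the moment at which its call begins: read the wrist's pose just before it. calibration takes no time and is no camera call.
- env.hand_in(): hands the job in; it is judged then, once.
Trained networks look in the newest picture that a camera, given by its name, has taken for a name from the list of things; names that differ only in an ending like _2 or _b are one class to them, and where a whole thing is asked for, a point or a joint stands for the part that bears it (a point fixed in the world has none). Each returns a list of dicts, best first, with "score" (0 to 1); they miss things now and then, are a little off and sometimes report something else, mostly with a low value. They report only what shows in the picture. A call takes as long as a camera call.
- env.recognise(camera, label): "centre" ([column, row] in pixels, amid what is visible of it).
The state is a dict: "clock": time; "joint_pos": joint angles; "qvel": joint speeds; "tau": joint torques, N m; "tcp_pos": TCP position; "orientation": TCP orientation; "wrist_force": force on the tool from outside, world axes, zero at the start; "ft_torque": the same for the moment, N m; "finger_gap": finger opening in m; "grip_force": force on a finger pad.
Only numpy, scipy, OpenCV 4.12 (cv2) and the standard library are available. Lean on these libraries where they do the work, as an engineer would, in place of code of your own. Each camera call takes 0.05 s, during which the arm holds its last target. There are 200 camera calls.

TASK

Salvaged bearing balls wait behind the sprung gate of the green ball chute. First take the small scrap bearing out of the chute's catch tray and drop it into the red reject bin; then grip the gate's black knob and slide the gate straight up against its spring to half of its travel, so that the four small balls run out under it into the tray and the two large ones stay behind it. Finish while holding the gate at half travel, without letting go, and leave the oil can, the screw jar and the sound bearing on the bench where they are.

Things in the scene. Friction and masses are not known exactly. Their poses are not given: they have to be found in the camera images.
- chute: Fixed green sheet-steel ball chute, 375 mm long. Origin on the bench under the middle of the gate; +x runs downhill, +y across, +z up. Uphill of the gate (x -115 to 0 mm) is the open-topped hopper, 90 mm wide inside, its floor sloping 12 degrees down to the gate; past the gate an apron of the same width slopes on to x = 80 mm and ends in the catch tray.
- gate_foot (a point): Middle of the chute floor under the shut gate, 31 mm above the bench. Here two slotted guide posts (122 mm over all across the chute) carry a steel crosshead, 24 mm thick along the chute, below the knob; its top with a brass bush and screw heads is 161 mm above the bench.
- tray_center (a point): Middle of the catch tray's floor, 155 mm downhill of the gate and 4 mm above the bench. The tray measures 180 mm along the chute's x and 170 mm across, walls 3 mm thick, rolled rim 33 mm above the bench.
- pull_knob: Black turned round knob on the gate's rod, above the crosshead; moves with the gate. Origin at the centre of its underside, on the gate's vertical axis, 168 mm above the bench with the gate shut. Flange 48 mm diameter from 0 to 13 mm above the origin, waist 28 mm from 13 to 28 mm, head 44 mm diameter from 28 to 52 mm (its top).
- gate (a joint): Lift of the aluminium gate plate in m: 0 shut, 0.040 fully up, half travel 0.020; the opening below it is this high. A spring pushes it down with 4 N when shut, rising 0.25 N per mm to 9 N at half and 14 N at full lift, plus 2 N of weight; let go, it shuts. On the robot's side a red pointer reads against marks for shut (white), half (red) and full (white).
- scrap_bearing: The scrap ball bearing, a loose steel ring lying flat in the catch tray: 42 mm outer diameter, 13 mm high, 0.08 to 0.17 kg. Origin at the centre of its underside.
- scrap_center (a point): Centre of the scrap bearing, half-way up (6.5 mm above its underside).
- reject_bin: Fixed red open steel bin, 130 mm in x by 130 mm in y by 62 mm high (65 with the rim), walls and floor 3 mm. Origin on the bench under its centre.
- small_ball0: Small steel bearing ball, 14 mm diameter, at the start against the back of the gate; origin at its centre. Rolls under the gate when the opening is more than about 15 mm.
- small_ball1: Small steel bearing ball, 14 mm diameter, at the start against the back of the gate; origin at its centre. Rolls under the gate when the opening is more than about 15 mm.
- small_ball2: Small steel bearing ball, 14 mm diameter, at the start against the back of the gate; origin at its centre. Rolls under the gate when the opening is more than about 15 mm.
- small_ball3: Small steel bearing ball, 14 mm diameter, at the start against the back of the gate; origin at its centre. Rolls under the gate when the opening is more than about 15 mm.
- large_ball0: Large steel bearing ball, 28 mm diameter, in the hopper behind the small ones; origin at its centre. Would pass the gate at an opening of about 29 mm.
- large_ball1: Large steel bearing ball, 28 mm diameter, in the hopper behind the small ones; origin at its centre. Would pass the gate at an opening of about 29 mm.
- sound_center (a point): Centre of the sound bearing, 60 mm diameter and 18 mm high, lying on the bench beside the reject bin; not to be moved.
- oil_can: Copper oil can with a long spout, 69 mm diameter, 216 mm high, standing beyond the reject bin; origin at the centre of its underside; not to be moved.
- screw_jar: Glass jar of screws with a green lid, 62 mm diameter, 82 mm high, standing near the sound bearing; origin at the centre of its underside; not to be moved.

How it is judged:
On the way, in this order (a step that is already met when the one before it is completed fails the run):
1. the scrap bearing lies in the reject bin, released, while the gate is still shut and all small balls are behind it (x of scrap_center in the frame of reject_bin between -0.064 and 0.064 m and y of scrap_center in the frame of reject_bin between -0.064 and 0.064 m and z of scrap_center in the frame of reject_bin below 0.05 m and contact force between the fingers and scrap_bearing below 0.2 N and value of joint gate below 0.003 m and x of each of small_ball0, small_ball1, small_ball2, small_ball3 in the frame of chute below 0 m), for 0.2 s.
2. the gate is held by its knob at half travel and the four small balls have run into the tray (value of joint gate between 0.016 and 0.024 m and x of small_ball0 in the frame of chute between 0.066 and 0.246 m and y of small_ball0 in the frame of chute between -0.085 and 0.085 m and z of each of small_ball0, small_ball1, small_ball2, small_ball3 in the frame of chute below 0.03 m and x of small_ball1 in the frame of chute between 0.066 and 0.246 m and y of small_ball1 in the frame of chute between -0.085 and 0.085 m and x of small_ball2 in the frame of chute between 0.066 and 0.246 m and y of small_ball2 in the frame of chute between -0.085 and 0.085 m and x of small_ball3 in the frame of chute between 0.066 and 0.246 m and y of small_ball3 in the frame of chute between -0.085 and 0.085 m and x of each of large_ball0, large_ball1 in the frame of chute below 0 m and contact force between the fingers and pull_knob above 3 N), for 0.3 s.
At the end, for the whole second after the job is handed in: The fingers hold the knob (over 3 N) with the gate still at 16 to 24 mm of its 40 mm lift; the four small balls are in the catch tray, both large balls behind the gate, the scrap bearing in the reject bin (all of step 2 and velocity of joint gate between -0.01 and 0.01 m/s and x of scrap_center in the frame of reject_bin between -0.064 and 0.064 m and y of scrap_center in the frame of reject_bin between -0.064 and 0.064 m and z of scrap_center in the frame of reject_bin below 0.05 m and contact force between the fingers and scrap_bearing below 0.2 N); the arm keeps its last pose, push and grip.
It fails at once if a large ball passes the gate (x of any of large_ball0, large_ball1 in the frame of chute above 0.006 m).
It fails at once if the sound bearing, the oil can or the screw jar is moved by more than 15 mm (distance of any of sound_center, oil_can, screw_jar from where it was at the start of the episode above 0.015 m).
It also fails if it takes over 51 s, if anything falls off the work surface, if the arm or the gripper's body presses on something with over 40 N, if the wrist force passes 120 N, or if a joint passes its speed limit or range.

## Working session

There is one attempt and no reset: what is moved stays moved. The work goes in short steps, Python scripts to look and compute and a shell command to move; the robot and the scene stay as the last step left them, time stands still between calls to the robot, and variables do not carry over. Pictures are saved under pics/ and viewed, at most 10 in all, crops included, and the job is handed in when it is done.

```bash
mkdir -p pics; cat > h.py <<'E'
from workcell import env
import numpy as np, cv2
from scipy.spatial.transform import Rotation as R
def T(name):
    c=env.calibration(name)
    if name!='wrist': return np.array(c['K']),np.array(c['T'])
    s=env.get_state();q=s['orientation'];M=np.eye(4);M[:3,:3]=R.from_quat([q[1],q[2],q[3],q[0]]).as_matrix();M[:3,3]=s['tcp_pos']
    return np.array(c['K']),M@np.array(c['tool_from_camera'])
def pix2w(KT,uv,z):
    K,M=KT;d=M[:3,:3]@np.linalg.inv(K)@[uv[0],uv[1],1];o=M[:3,3];return o+d*(z-o[2])/d[2]
def proj(KT,p):
    K,M=KT;c=M[:3,:3].T@(np.array(p)-M[:3,3]);c=K@c;return c[:2]/c[2]
def snap(name,fn):
    KT=T(name);im=env.read_camera(name);cv2.imwrite('pics/'+fn,cv2.cvtColor(im,cv2.COLOR_RGB2BGR));return KT,im
E
python3 - <<'E'
from h import *
hs=dict(pull_knob=.194,scrap_bearing=.0105,reject_bin=.04,oil_can=.1,screw_jar=.04,sound_center=.009)
for n in ('scene','side'):
    KT,im=snap(n,n+'0.png'); print(n,KT[1][:3,3].round(3))
    for l,z in hs.items():
        print(l,[(round(r['score'],2),np.round(r['centre']),pix2w(KT,r['centre'],z).round(3)) for r in env.recognise(n,l)[:2]])
s=env.get_state();print(s['clock'],s['tcp_pos'],s['orientation'],s['finger_gap'])
print(env.calibration('wrist'))
E
```

```text
scene [-0.353 -0.528  0.783]
pull_knob [(0.37, array([397., 270.]), array([ 0.398, -0.173,  0.194]))]
scrap_bearing [(0.77, array([302., 250.]), array([0.584, 0.156, 0.01 ])), (0.75, array([352., 314.]), array([ 0.451, -0.059,  0.01 ]))]
reject_bin [(0.97, array([352., 313.]), array([ 0.425, -0.075,  0.04 ])), (0.37, array([303., 247.]), array([0.559, 0.134, 0.04 ]))]
oil_can [(0.78, array([397., 268.]), array([ 0.525, -0.113,  0.1  ]))]
screw_jar [(0.93, array([465., 328.]), array([ 0.5 , -0.27,  0.04]))]
sound_center [(0.88, array([402., 360.]), array([ 0.393, -0.198,  0.009]))]
side [0.435 0.837 0.547]
pull_knob [(0.95, array([269., 281.]), array([0.555, 0.324, 0.194]))]
scrap_bearing [(0.57, array([278., 314.]), array([0.58 , 0.162, 0.01 ]))]
reject_bin [(0.96, array([362., 244.]), array([ 0.425, -0.067,  0.04 ])), (0.67, array([273., 364.]), array([0.557, 0.324, 0.04 ]))]
oil_can [(0.73, array([283., 240.]), array([0.587, 0.037, 0.1  ]))]
screw_jar [(0.82, array([338., 206.]), array([ 0.491, -0.268,  0.04 ]))]
sound_center [(0.31, array([359., 248.]), array([ 0.431, -0.104,  0.009]))]
0.7 [ 0.17420809 -0.5480129   0.24833639] [6.43621556e-05 9.88179435e-01 1.53301661e-01 5.48272860e-06] 0.08536926148908693
{'K': array([[375.80669616,   0.        , 307.73136865],
       [  0.        , 375.80669616, 240.48420082],
       [  0.        ,   0.        ,   1.        ]]), 'tool_from_camera': array([[ 1.09060558e-03, -9.45797421e-01, -3.24755369e-01,
         8.38506802e-02],
       [ 9.99999037e-01,  7.52731794e-04,  1.16602457e-03,
         7.57594605e-04],
       [-8.58369342e-04, -3.24756328e-01,  9.45797331e-01,
        -1.26802713e-01],
       [ 0.00000000e+00,  0.00000000e+00,  0.00000000e+00,
         1.00000000e+00]])}
```

View pics/scene0.png

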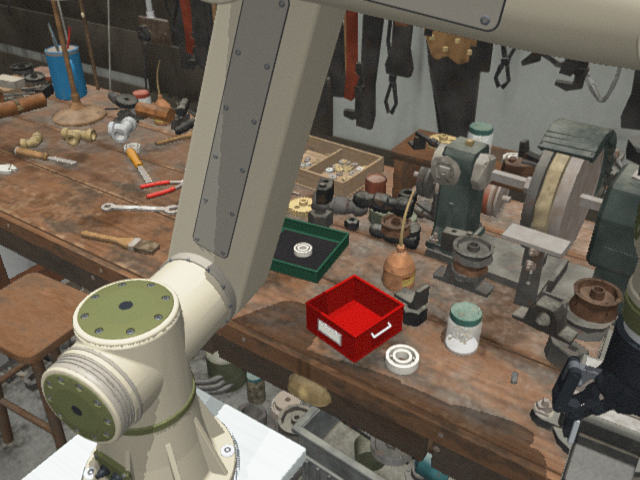

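View pics/side0.png

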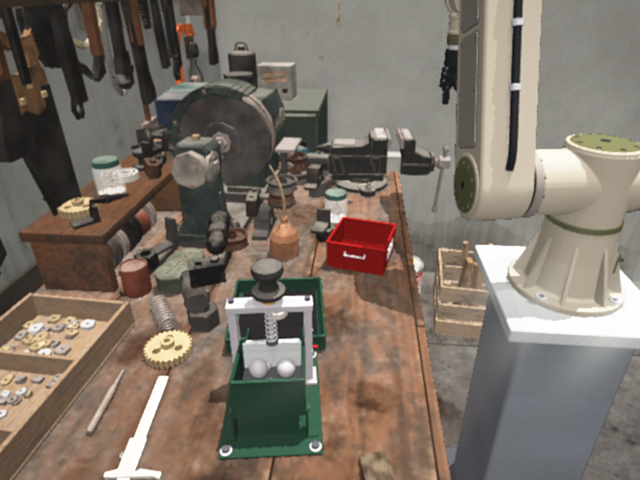

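The scene picture shows the bin (355,315), oil can (398,268), sound bearing (402,360), jar (465,328) and scrap ring in the tray (302,250). The side picture shows the knob (268,280) above the gate, with the tray behind it. I'll go up and then over towards the tray.

```bash
python3 -m pendant '[[1,0,0,-0.045,0],[1,0,0,-0.045,0],[1,0.043,-0.039,0,0],[1,0.043,-0.039,0,0],[1,0.043,-0.039,0,0],[1,0.043,-0.039,0,0],[1,0.043,-0.039,0,0],[1,0.043,-0.039,0,0]]' 40 && python3 -m pendant '[[1,0.043,-0.039,0,0],[1,0.043,-0.039,0,0],[1,0.043,-0.039,0,0],[1,0.043,-0.039,0,0],[1,0.043,-0.039,0,0],[1,0.043,-0.039,0,0],[1,0.043,-0.039,0,0],[1,0.043,-0.039,0,0]]' && python3 -m pendant '[[1,0,0,0.05,0],[1,0,0,0.05,0],[1,0,0,0,0],[1,0,0,0,0]]'
cat > look.py <<'E'
import sys
from h import *
KT,im=snap('wrist',sys.argv[1])
for l,z in dict(pull_knob=.22,scrap_bearing=.0105,reject_bin=.06).items():
    print(l,[(round(r['score'],2),np.round(r['centre']),pix2w(KT,r['centre'],z).round(4)) for r in env.recognise('wrist',l)[:2]])
s=env.get_state();q=s['orientation'];print(s['clock'],np.round(s['tcp_pos'],4),R.from_quat([q[1],q[2],q[3],q[0]]).as_matrix().round(3).tolist())
E
python3 look.py w1.png
```

```text
clock: 1.7
tcp_pos: [0.3498, -0.2452, 0.3386]
orientation: [0.0, 0.988, 0.153, 0.0]
wrist_force: [0.1, -0.3, 0.4]
finger_gap: 0.0853
grip_force: 0.0
clock: 2.7
tcp_pos: [0.5833, 0.1566, 0.3384]
orientation: [0.0, 0.988, 0.153, 0.0]
wrist_force: [0.6, -1.1, -0.0]
finger_gap: 0.0856
grip_force: 0.0
clock: 3.2
tcp_pos: [0.5834, 0.1547, 0.2404]
orientation: [0.0, 0.988, 0.153, 0.001]
wrist_force: [-0.3, -0.3, 0.9]
finger_gap: 0.0853
grip_force: 0.0
pull_knob [(0.98, array([ 19., 232.]), array([0.5831, 0.2778, 0.22  ]))]
scrap_bearing [(0.92, array([305., 196.]), array([0.5902, 0.1581, 0.0105]))]
reject_bin [(0.66, array([422., 390.]), array([ 0.4478, -0.0097,  0.06  ]))]
3.4 [0.584  0.1547 0.2411] [[0.953, 0.303, 0.005], [0.303, -0.953, 0.001], [0.005, 0.001, -1.0]]
```

View pics/w1.png

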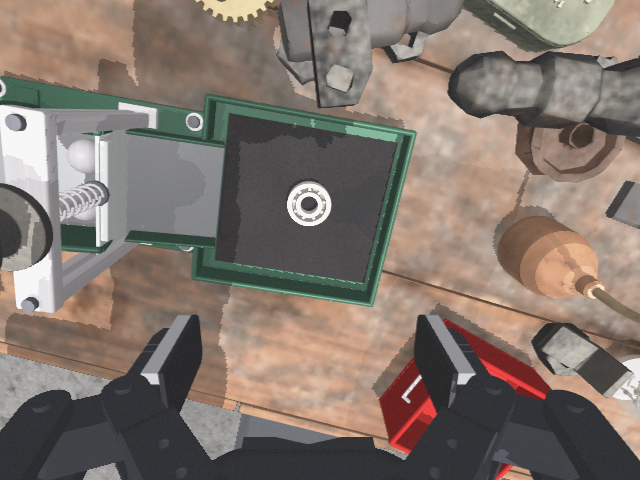

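The wrist picture shows the ring centred at (309,204), well clear of the tray walls, and the oil can at (545,255). The bin is at the lower right.

```bash
python3 - <<'E'
from h import *
KT=T('wrist');s=env.get_state()
p=pix2w(KT,(309,204),.015);d=p-np.array(s['tcp_pos']);print(p,KT[1][:3,3], env.finger_overhang)
M=KT[1][:3,:3]@np.linalg.inv(np.array(env.calibration('wrist')['tool_from_camera'])[:3,:3])
print('tool shift',M.T@d)
E
```

```text
[0.58553917 0.15244233 0.015     ] [0.66351109 0.17923417 0.36826816] 0.017
tool shift [-0.00024555  0.0023705   0.22607236]
```

```bash
python3 -m pendant '[[0.6,0,0.0024,0.05,0],[0.6,0,0,0.05,0],[0.6,0,0,0.05,0],[0.6,0,0,0.04,0],[0.6,0,0,0.02,0],[0.6,0,0,0.005,0],[0.6,0,0,0,0]]' 40; python3 look.py w2.png
```

```text
clock: 4.28
tcp_pos: [0.5843, 0.1524, 0.0244]
orientation: [0.0, 0.988, 0.153, 0.001]
wrist_force: [0.7, -0.4, -0.1]
finger_gap: 0.0679
grip_force: 0.0
pull_knob []
scrap_bearing [(0.71, array([303., 330.]), array([0.5791, 0.1519, 0.0105]))]
reject_bin []
4.475 [0.5843 0.1525 0.0247] [[0.953, 0.303, 0.003], [0.303, -0.953, 0.0], [0.003, 0.001, -1.0]]
```

View pics/w2.png

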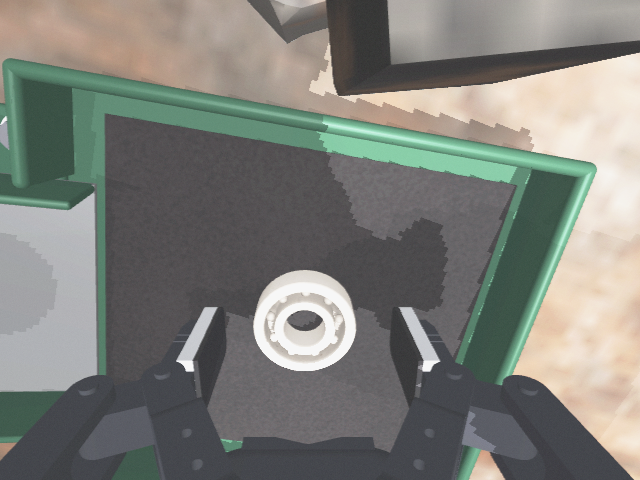

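The ring is at (304,322) between the pads, about 3 mm behind the TCP along tool x. I'll correct that and grip.

```bash
python3 -m pendant '[[0.6,-0.003,0,0.003,0],[-0.2,0,0,0,0],[-1,0,0,0,0],[-1,0,0,0,0],[-1,0,0,0,0],[-1,0,0,0,0]]' 50 && python3 -m pendant '[[-1,0,0,-0.03,0],[-1,0,0,-0.05,0],[-1,0,0,-0.05,0],[-1,0,0,0,0]]'; python3 - <<'E'
from h import *
KT=T('scene');snap('scene','scene1.png')
for n,z in(('scene',.06),('side',.06)):
    if n=='side': KT,_=snap(n,'side1.png')
    for l in('reject_bin','scrap_bearing','oil_can'):print(n,l,[(round(r['score'],2),np.round(r['centre']),pix2w(KT,r['centre'],z).round(3)) for r in env.recognise(n,l)[:2]])
E
```

```text
clock: 5.22
tcp_pos: [0.5804, 0.1515, 0.0207]
orientation: [0.0, 0.988, 0.153, 0.0]
wrist_force: [-1.7, -1.1, 5.6]
finger_gap: 0.039
grip_force: 50.7
clock: 5.72
tcp_pos: [0.5834, 0.1519, 0.1547]
orientation: [0.0, 0.988, 0.153, 0.004]
wrist_force: [0.7, -0.6, -0.5]
finger_gap: 0.0387
grip_force: 50.9
scene reject_bin [(0.55, array([353., 314.]), array([ 0.401, -0.09 ,  0.06 ]))]
scene scrap_bearing [(0.46, array([302., 195.]), array([0.722, 0.251, 0.06 ]))]
scene oil_can [(0.58, array([397., 269.]), array([ 0.572, -0.091,  0.06 ]))]
side reject_bin [(0.65, array([357., 248.]), array([ 0.435, -0.01 ,  0.06 ]))]
side scrap_bearing [(0.67, array([264., 250.]), array([0.633, 0.015, 0.06 ]))]
side oil_can [(0.94, array([290., 244.]), array([ 0.583, -0.02 ,  0.06 ]))]
```

```bash
python3 - <<'E'
from h import *
import cv2
for n in('scene','side'):
    KT=T(n);im=cv2.imread(f'pics/{n}0.png');h=cv2.cvtColor(im,cv2.COLOR_BGR2HSV)
    m=(((h[...,0]<6)|(h[...,0]>174))&(h[...,1]>180)&(h[...,2]>70)).astype('uint8')
    k,l,s,c=cv2.connectedComponentsWithStats(m);x0,y0,x1,y1=[(280,260,420,375),(315,205,410,285)][n=='side']
    m2=np.zeros_like(m);m2[y0:y1,x0:x1]=m[y0:y1,x0:x1]
    pts=cv2.findNonZero(m2);hull=cv2.convexHull(pts)[:,0];print(n,cv2.approxPolyDP(hull,4,True)[:,0].tolist())
    for p in cv2.approxPolyDP(hull,4,True)[:,0]: print(p,pix2w(KT,p,.065)[:2].round(3),pix2w(KT,p,.0)[:2].round(3))
E
```

```text
scene [[403, 304], [401, 329], [354, 362], [307, 327], [306, 302], [353, 275]]
[403 304] [ 0.472 -0.156] [ 0.547 -0.122]
[401 329] [ 0.408 -0.185] [ 0.476 -0.154]
[354 362] [ 0.292 -0.158] [ 0.35  -0.125]
[307 327] [ 0.32  -0.044] [0.381 0.   ]
[306 302] [ 0.377 -0.002] [0.444 0.046]
[353 275] [ 0.499 -0.031] [0.576 0.015]
side [[395, 224], [382, 274], [327, 265], [326, 240], [343, 218]]
[395 224] [ 0.35  -0.124] [ 0.338 -0.253]
[382 274] [0.386 0.093] [ 0.379 -0.007]
[327 265] [0.494 0.07 ] [ 0.502 -0.034]
[326 240] [ 0.505 -0.033] [ 0.514 -0.15 ]
[343 218] [ 0.473 -0.146] [ 0.478 -0.278]
```

```bash
python3 -m pendant '[[-1,-0.0366,0.0288,0,0],[-1,-0.0366,0.0288,0,0],[-1,-0.0366,0.0288,0,0],[-1,-0.0366,0.0288,0,0],[-1,-0.0366,0.0288,0,0],[-1,-0.0366,0.0288,0,0],[-1,0,0,0,0],[-1,0,0,0,0]]'; python3 look.py w3.png
```

```text
clock: 7.12
tcp_pos: [0.4236, -0.0797, 0.1502]
orientation: [-0.0, 0.988, 0.153, 0.0]
wrist_force: [-0.4, 1.4, -1.5]
finger_gap: 0.0387
grip_force: 50.9
pull_knob []
scrap_bearing [(0.78, array([311., 325.]), array([ 0.3486, -0.1076,  0.0105])), (0.15, array([594., 218.]), array([ 0.497 , -0.2783,  0.0105]))]
reject_bin [(0.66, array([297., 225.]), array([ 0.4404, -0.0689,  0.06  ]))]
7.325 [ 0.4239 -0.079   0.1501] [[0.952, 0.305, -0.0], [0.305, -0.952, 0.0], [-0.0, -0.0, -1.0]]
```

View pics/w3.png

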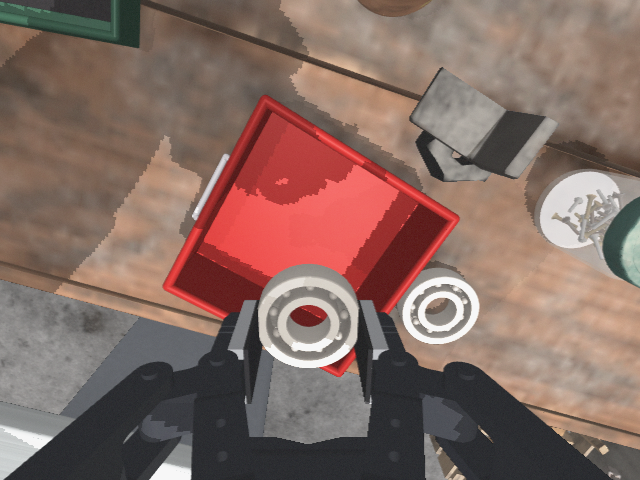

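The bearing is held at (308,318) over the bin, whose rim is centred at about (308,243), in line with the TCP axis. I'll lower it and release.

```bash
python3 -m pendant '[[-1,0.004,0,0.045,0],[-1,0,0,0.045,0],[-1,0,0,0,0],[0.3,0,0,0,0],[0.3,0,0,0,0],[0.3,0,0,0,0]]' && python3 -m pendant '[[0.3,0,0,-0.045,0],[0.3,0,0,-0.045,0],[0.3,0,0,-0.05,0],[0.3,0,0,-0.05,0],[0.6,0,0,-0.05,0],[0.6,0,0,0,0]]'; python3 look.py w4.png
```

```text
clock: 8.07
tcp_pos: [0.4285, -0.0789, 0.0617]
orientation: [0.001, 0.988, 0.153, 0.001]
wrist_force: [0.7, 1.0, -0.6]
finger_gap: 0.0555
grip_force: 0.0
clock: 8.82
tcp_pos: [0.4292, -0.0793, 0.3051]
orientation: [0.002, 0.988, 0.153, 0.004]
wrist_force: [-0.2, 0.4, -1.4]
finger_gap: 0.068
grip_force: 0.0
pull_knob []
scrap_bearing [(0.98, array([309., 194.]), array([ 0.4282, -0.0846,  0.0105])), (0.23, array([118.,  28.]), array([0.5296, 0.1474, 0.0105]))]
reject_bin [(0.69, array([300., 206.]), array([ 0.4224, -0.0757,  0.06  ]))]
9.025 [ 0.4266 -0.0783  0.2993] [[0.953, 0.303, -0.002], [0.303, -0.953, 0.001], [-0.001, -0.001, -1.0]]
```

View pics/w4.png

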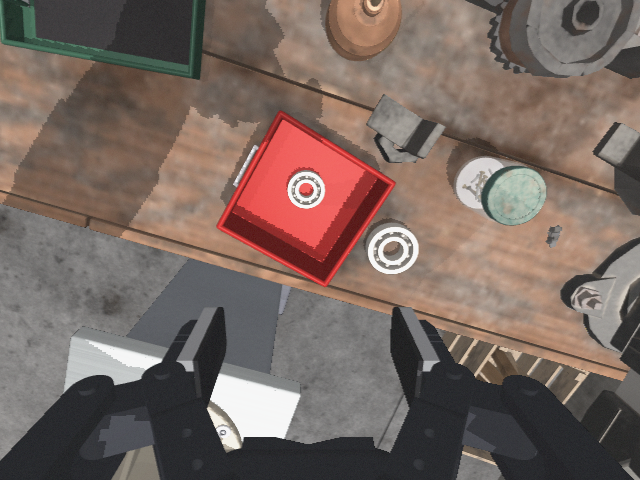

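The ring lies in the bin at (306,189), and the sound bearing is untouched. Next is the knob.

```bash
python3 -m pendant '[[1,0.0305,-0.043,0,0],[1,0.0305,-0.043,0,0],[1,0.0305,-0.043,0,0],[1,0.0305,-0.043,0,0],[1,0.0305,-0.043,0,0],[1,0.0305,-0.043,0,0],[1,0.0305,-0.043,0,0],[1,0.0305,-0.043,0,0]]' 100 && python3 -m pendant '[[1,0,0,0,0],[1,0,0,0,0]]'; python3 look.py w5.png
```

```text
clock: 10.02
tcp_pos: [0.5631, 0.3007, 0.2984]
orientation: [-0.01, 0.984, 0.177, -0.004]
wrist_force: [-0.5, -0.1, -1.0]
finger_gap: 0.0855
grip_force: 0.0
clock: 10.28
tcp_pos: [0.5629, 0.2981, 0.2989]
orientation: [-0.01, 0.984, 0.176, -0.004]
wrist_force: [0.0, -0.8, 0.1]
finger_gap: 0.0857
grip_force: 0.0
pull_knob [(0.66, array([276., 245.]), array([0.5654, 0.3197, 0.22  ]))]
scrap_bearing [(0.59, array([552., 385.]), array([ 0.429 , -0.0921,  0.0105])), (0.25, array([263., 202.]), array([0.53  , 0.3454, 0.0105]))]
reject_bin [(0.89, array([565., 374.]), array([ 0.4733, -0.0484,  0.06  ]))]
10.475 [0.5634 0.2977 0.3009] [[0.939, 0.345, -0.007], [0.345, -0.938, 0.019], [-0.0, -0.02, -1.0]]
```

View pics/w5.png

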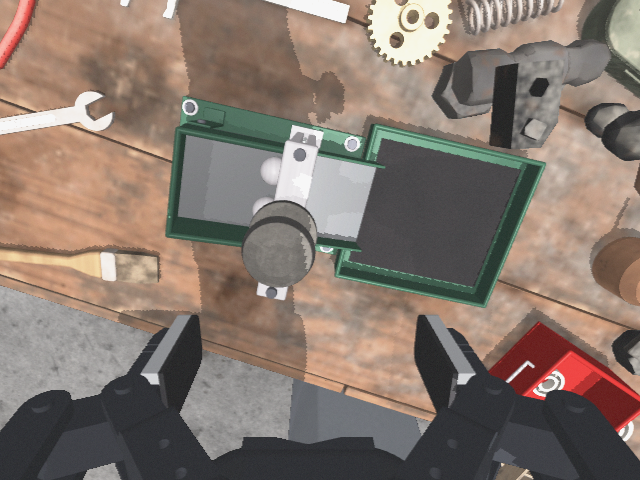

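The knob top is centred at (278,252). The tool stopped short and slightly turned, so I'll check the joints.

```bash
python3 - <<'E'
from h import *
KT=T('wrist');s=env.get_state();p=pix2w(KT,(278,252),.22);print(p)
print(np.round(s['joint_pos'],3),np.round(s['qvel'],2),np.round(s['tau'],1))
# candidate: side view
S=T('side');print(pix2w(S,(267,268),.22),pix2w(S,(269,281),.196))
E
```

```text
[0.56187628 0.31660399 0.22      ]
[0.351 0.436 0.352 1.488 0.02  3.141] [ 0.   -0.    0.01  0.    0.    0.  ] [  0.1 -54.4  29.9  -0.    0.1   0. ]
[0.55486328 0.33069963 0.22      ] [0.55443438 0.32607439 0.196     ]
```

Joint 6 is at its limit. I'll turn the tool −0.36 rad and look again.

```bash
python3 -m pendant '[[1,0,0,0,-0.18],[1,0,0,0,-0.18],[1,0,0,0,0],[1,0,0,0,0]]'; python3 - <<'E'
from h import *
KT,im=snap('wrist','w6.png');s=env.get_state()
r=env.recognise('wrist','pull_knob');print(r[:1])
g=cv2.cvtColor(im,cv2.COLOR_RGB2GRAY)
c=cv2.HoughCircles(cv2.medianBlur(g,5),cv2.HOUGH_GRADIENT,1,60,param1=80,param2=25,minRadius=25,maxRadius=55);print(c)
M=R.from_quat(np.roll(s['orientation'],-1)).as_matrix();print(M.round(3).tolist(),s['tcp_pos'],np.round(s['joint_pos'],3))
if c is not None:
  for x in c[0][:3]:
    p=pix2w(KT,x[:2],.22);print(x,p,M.T@(p-s['tcp_pos']))
print(proj(KT,[.559,.321,.22]))
E
```

```text
clock: 10.98
tcp_pos: [0.5637, 0.2983, 0.3009]
orientation: [-0.01, 0.938, 0.347, 0.0]
wrist_force: [0.8, -0.1, -0.1]
finger_gap: 0.0856
grip_force: 0.0
[{'centre': [280.4, 237.8], 'score': 0.87}]
[[[279.5 246.5  34.3]
  [492.5  85.5  45.5]
  [559.5  94.5  30.9]]]
[[0.758, 0.652, -0.007], [0.652, -0.758, 0.019], [0.007, -0.019, -1.0]] [0.56368983 0.29836371 0.30081546] [0.352 0.437 0.353 1.488 0.02  2.783]
[279.5 246.5  34.3] [0.5591838  0.31708723 0.22      ] [ 0.00820796 -0.01558173  0.08119022]
[492.5  85.5  45.5] [0.69791223 0.29038418 0.22      ] [0.09596053 0.09512473 0.07970776]
[559.5  94.5  30.9] [0.71726078 0.26131618 0.22      ] [0.09167209 0.12977212 0.07901341]
[274.15300619 242.58894281]
```

View pics/w6.png

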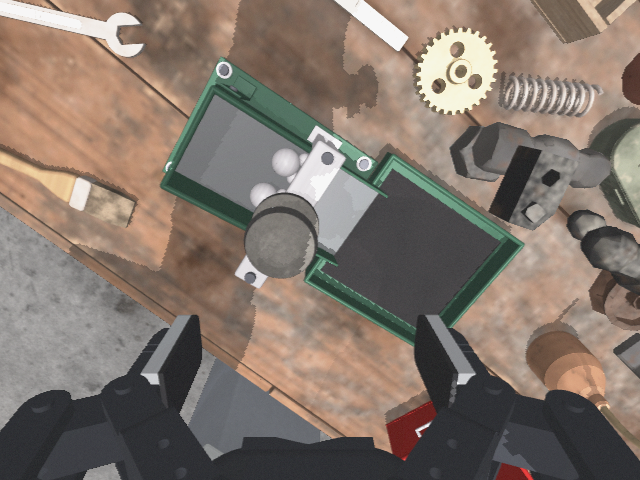

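The knob top is at (280,243). I'll step closer, re-measure, then grip.

```bash
python3 -m pendant '[[1,0.007,-0.017,0.02,0],[1,0,0,0.03,0],[1,0,0,0,0],[1,0,0,0,0]]'; python3 - <<'E'
from h import *
KT,im=snap('wrist','w7.png');s=env.get_state()
print(env.recognise('wrist','pull_knob')[:1])
g=cv2.cvtColor(im,cv2.COLOR_RGB2GRAY)
c=cv2.HoughCircles(cv2.medianBlur(g,5),cv2.HOUGH_GRADIENT,1,60,param1=80,param2=25,minRadius=30,maxRadius=65)
M=R.from_quat(np.roll(s['orientation'],-1)).as_matrix()
for x in c[0][:4]:
    p=pix2w(KT,x[:2],.22);print(x,p,M.T@(p-s['tcp_pos']))
E
```

```text
clock: 11.58
tcp_pos: [0.5578, 0.3171, 0.2519]
orientation: [-0.01, 0.937, 0.349, 0.0]
wrist_force: [0.2, 0.1, 0.4]
finger_gap: 0.0852
grip_force: 0.0
[{'centre': [306.3, 278.5], 'score': 0.69}]
[307.5 300.5  45.4] [0.55737653 0.31643013 0.22      ] [-0.00136717  0.00061718  0.03236557]
[540.5  95.5  55.6] [0.68547185 0.30657274 0.22      ] [0.08911119 0.09182264 0.03146535]
```

View pics/w7.png

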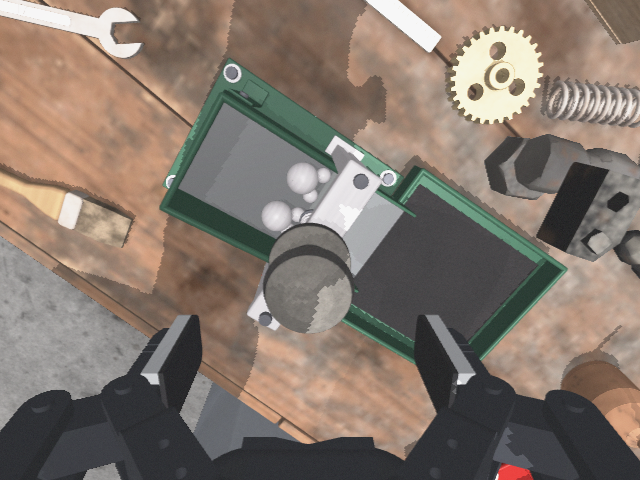

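The knob head is at (308,290), centred between the fingers. I'll descend and grip.

```bash
python3 -m pendant '[[1,0.001,0,0.03,0],[1,0,0,0.016,0],[1,0,0,0,0],[0.2,0,0,0,0],[-1,0,0,0,0],[-1,0,0,0,0],[-1,0,0,0,0]]' 100; python3 - <<'E'
from h import *
KT,im=snap('side','side2.png');print(env.recognise('side','pull_knob')[:1]);s=env.get_state();print(s['tcp_pos'],s['wrist_force'],s['finger_gap'])
cv2.imwrite('pics/side2c.png',cv2.resize(cv2.imread('pics/side2.png')[230:430,180:380],(600,600),interpolation=cv2.INTER_CUBIC))
E
```

```text
clock: 12.55
tcp_pos: [0.5586, 0.3187, 0.207]
orientation: [-0.01, 0.937, 0.349, 0.001]
wrist_force: [-0.7, -0.0, 5.6]
finger_gap: 0.0398
grip_force: 99.8
[{'centre': [263.0, 289.6], 'score': 0.71}]
[0.55860751 0.3187142  0.20700372] [-1.01515516  0.15450068  5.85247999] 0.03951633390794284
```

View pics/side2c.png

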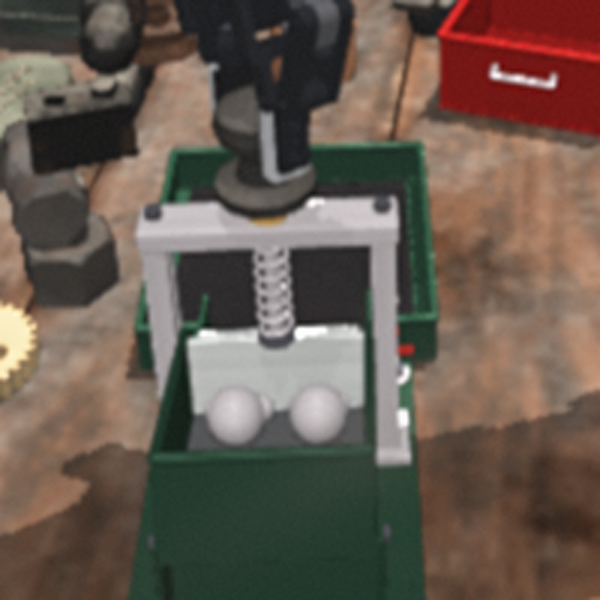

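The fingers hold the knob head with the gate still shut, and the red pointer is at about (315,347) in the side picture. I'll lift slowly and measure the pointer numerically.

```bash
cat > g.py <<'E'
from h import *
KT=T('side');K0=proj(KT,[.50,.3187,.06]);K1=proj(KT,[.50,.3187,.08])
def red(f):
    h=cv2.cvtColor(cv2.imread(f),cv2.COLOR_BGR2HSV)[290:370,300:330];m=((h[...,0]<8)|(h[...,0]>172))&(h[...,1]>130)&(h[...,2]>80)
    y,x=np.nonzero(m);return len(y),(x.mean()+300,y.mean()+290) if len(y) else None
a=cv2.imread('pics/side2.png',0)
import time;fn=f'side_{int(time.time())}.png';snap('side',fn);b=cv2.imread('pics/'+fn,0)
print('px per 20mm',K1-K0,'red',red('pics/side2.png'),red('pics/'+fn))
for n,(x0,y0,x1,y1) in dict(flange=(250,290,285,302),plate=(243,341,300,362)).items():
    t=a[y0:y1,x0:x1];r=cv2.matchTemplate(b[y0-35:y1+15,x0-6:x1+6],t,cv2.TM_CCOEFF_NORMED);_,v,_,l=cv2.minMaxLoc(r)
    print(n,'dy',l[1]-35,'dx',l[0]-6,round(v,2))
for l in('small_ball0','large_ball0'):
    print(l,[(round(r['score'],2),np.round(r['centre'])) for r in env.recognise('side',l)[:4]])
s=env.get_state();print(s['clock'],np.round(s['tcp_pos'],4),np.round(s['wrist_force'],1),s['finger_gap'],s['grip_force'])
E
python3 -m pendant '[[-1,0,0,-0.004,0],[-1,0,0,-0.004,0],[-1,0,0,-0.004,0],[-1,0,0,-0.004,0],[-1,0,0,0,0],[-1,0,0,0,0]]' 100; python3 g.py
```

```text
clock: 13.4
tcp_pos: [0.5585, 0.3186, 0.2206]
orientation: [-0.01, 0.937, 0.349, 0.0]
wrist_force: [4.0, 3.6, -7.3]
finger_gap: 0.0399
grip_force: 101.8
px per 20mm [ -0.19249772 -10.10415825] red (18, (np.float64(315.0), np.float64(346.3333333333333))) (20, (np.float64(315.0), np.float64(339.5)))
flange dy 0 dx -2 0.32
plate dy -7 dx 0 0.93
small_ball0 []
large_ball0 [(0.62, array([288., 368.])), (0.61, array([258., 367.]))]
13.55 [0.5585 0.3186 0.2206] [ 4.6  2.8 -7.9] 0.0397209592458867 101.83460324071348
```

```bash
python3 -m pendant '[[-1,0,0,-0.004,0],[-1,0,0,-0.003,0],[-1,0,0,0,0],[-1,0,0,0,0],[-1,0,0,0,0],[-1,0,0,0,0],[-1,0,0,0,0],[-1,0,0,0,0]]' && python3 -m pendant '[[-1,0,0,0,0],[-1,0,0,0,0],[-1,0,0,0,0],[-1,0,0,0,0],[-1,0,0,0,0],[-1,0,0,0,0],[-1,0,0,0,0],[-1,0,0,0,0]]'; python3 g.py; python3 - <<'E'
from h import *
for n in('wrist','scene'):
    KT,im=snap(n,n+'_end.png')
    print(n,[(round(r['score'],2),np.round(r['centre']),pix2w(KT,r['centre'],.011).round(3)) for r in env.recognise(n,'small_ball0')[:6]])
E
```

```text
clock: 14.55
tcp_pos: [0.5585, 0.3186, 0.227]
orientation: [-0.01, 0.937, 0.349, -0.0]
wrist_force: [4.5, 3.9, -10.2]
finger_gap: 0.0398
grip_force: 102.0
clock: 15.55
tcp_pos: [0.5585, 0.3186, 0.227]
orientation: [-0.011, 0.937, 0.349, -0.0]
wrist_force: [3.9, 4.9, -9.7]
finger_gap: 0.04
grip_force: 102.0
px per 20mm [ -0.19249772 -10.10415825] red (18, (np.float64(315.0), np.float64(346.3333333333333))) (19, (np.float64(314.89473684210526), np.float64(336.42105263157896)))
flange dy -1 dx -2 0.34
plate dy -10 dx -1 0.92
small_ball0 [(0.42, array([259., 317.])), (0.38, array([293., 317.]))]
large_ball0 [(0.72, array([256., 363.])), (0.71, array([286., 366.]))]
15.7 [0.5585 0.3186 0.227 ] [ 4.9  4.8 -9.5] 0.03983850220275827 102.03306269366294
wrist [(0.68, array([430., 294.]), array([0.57 , 0.17 , 0.011])), (0.58, array([460., 261.]), array([0.613, 0.175, 0.011])), (0.57, array([420., 310.]), array([0.551, 0.164, 0.011])), (0.16, array([308., 329.]), array([0.459, 0.235, 0.011]))]
scene []
```

```bash
python3 -m pendant '[[-1,0,0,0,0],[-1,0,0,0,0],[-1,0,0,0,0],[-1,0,0,0,0],[-1,0,0,0,0],[-1,0,0,0,0],[-1,0,0,0,0],[-1,0,0,0,0]]' | tail -3; python3 - <<'E'
from h import *
for n in('wrist','scene','side'):
    KT,im=snap(n,n+'_end2.png')
    print(n,[(round(r['score'],2),np.round(r['centre']),pix2w(KT,r['centre'],.011).round(3)) for r in env.recognise(n,'small_ball0')[:6]])
    # diff vs empty/dark tray: bright blobs inside tray quad
    g=cv2.cvtColor(im,cv2.COLOR_RGB2GRAY)
    c=np.array([.5585,.3186]);u=np.array([.175,-.985]);v=np.array([.985,.175])
    q=[c+u*a+v*b for a,b in((-.1,-.075),(-.1,.075),(.24,.075),(.24,-.075))]
    m=np.zeros_like(g);cv2.fillPoly(m,[np.array([proj(KT,[*p,.006]) for p in q]).astype('int32')],1)
    k,l,s,ce=cv2.connectedComponentsWithStats(((g>125)&(m>0)).astype('uint8'))
    for i in range(1,k):
        if 12<s[i,4]<500:
            w=pix2w(KT,ce[i],.011)[:2]-c;print('  blob',s[i],ce[i].round(),'chute xy',(w@u).round(3),(w@v).round(3))
E
```

```text
wrist_force: [5.0, 4.2, -8.7]
finger_gap: 0.0396
grip_force: 102.0
wrist [(0.66, array([460., 261.]), array([0.614, 0.174, 0.011])), (0.61, array([418., 310.]), array([0.55 , 0.166, 0.011])), (0.53, array([443., 282.]), array([0.588, 0.17 , 0.011])), (0.43, array([431., 296.]), array([0.569, 0.168, 0.011]))]
  blob [361 185  13   9  59] [367. 189.] chute xy 0.035 0.041
  blob [453 256  15  14 173] [460. 263.] chute xy 0.153 0.028
  blob [436 277  15  13 162] [443. 283.] chute xy 0.152 0.002
  blob [425 289  15  14 157] [432. 296.] chute xy 0.151 -0.015
  blob [361 301  21  28 300] [371. 313.] chute xy 0.11 -0.063
  blob [411 306  15  14 155] [418. 313.] chute xy 0.15 -0.038
scene []
  blob [219 212   3   5  13] [220. 214.] chute xy -0.091 0.06
  blob [219 213  23  39 387] [228. 231.] chute xy -0.031 -0.003
  blob [300 238   5   6  26] [302. 240.] chute xy 0.149 0.031
  blob [291 244   9   9  52] [295. 248.] chute xy 0.148 -0.005
  blob [286 252   6   6  28] [288. 255.] chute xy 0.147 -0.035
side [(0.72, array([291., 253.]), array([ 0.589, -0.061,  0.011])), (0.62, array([261., 315.]), array([0.611, 0.169, 0.011])), (0.36, array([294., 315.]), array([0.549, 0.165, 0.011])), (0.36, array([280., 315.]), array([0.574, 0.166, 0.011]))]
  blob [318 360   3  12  24] [319. 365.] chute xy 0.017 -0.073
  blob [226 368   5  15  40] [228. 375.] chute xy 0.008 0.073
```

All four balls rest in the tray at chute x of about 0.15 m. The gate is at about 20 mm and the grip is steady.

```bash
python3 -c "
from workcell import env
print(env.hand_in())"
```

```text
the job is handed in; nothing more can be done
None
```

The job is handed in: the scrap bearing is in the reject bin, all four small balls are in the catch tray, both large balls are behind the gate, and the arm is holding the gate at about 20 mm with a 102 N grip; the hand-in returned no verdict.

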